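# Trace the edge of a cart cover with a feeler stylus

## Task

Take the feeler stylus from its stand and run its pin along the whole wavy edge of the white cover in the sprung fixture, from the straight land by the round post to the straight land by the square post, in one pass without letting it leave the edge, pressing lightly so that the carriage gives a little but never reaches its stop. Touch the fixture with nothing but the stylus. Then put the stylus back upright in its stand, fully down, let go, and leave the other things alone.

Things in the scene. Friction and masses are not known exactly. Their poses are not given: they have to be found in the camera images.
- stylus: Loose hand feeler stylus, 90 g, upright in its stand. Origin: centre of the lower end of its pin; z up along its axis. From the origin up: round steel pin, 8 mm diameter, 0 to 26 mm; round flange, 30 mm diameter, 26 to 30 mm; aluminium handle, 20 x 20 mm square (sides along its x and y), 30 to 90 mm; a small black button on top to 94 mm.
- stand: Fixed black block, 60 x 60 x 40 mm high, origin at the centre of its underside, z up. A round hole, 14 mm diameter, 32 mm deep, in the middle of its top takes the stylus pin; the flange then rests on the block's top, with the stylus origin 14 mm above the table. Turning of the stylus in the hole does not matter.
- fixture: Fixed edge-check fixture: steel base 175 (x) x 270 (y) x 8 mm; origin centre of its underside, z up, x from the wavy edge into the springs. Two aluminium posts 42 mm high beside the cover's ends at x = -20 mm: round (18 mm) at y = +122, the start end; square (18 mm) at y = -122, the finish end. Between them, on a sprung carriage, lies the white cover.
- cover_middle (a point): Nominal middle of the white cover's top (on the fixture, above its origin). Cover 200 mm long (y), 8 mm thick, flat, underside 30, top 38 mm above the table; its wavy edge faces -x, free from front and above, only the base below. Clamped by hand: it really sits up to 9 mm nearer or further along x and turned up to 0.08 rad about z. No point shows that. Clamps at about x = +22 mm and a rear bar at +78 rise to 51 and 33 mm.
- start_land (a point): Nominal middle of the edge's straight land by the round post, half way up the edge: fixture x = -60, y = 80 mm. The land runs along y from 60 to 100 mm. Like all edge points it is nominal, with the carriage at rest.
- bulge (a point): Nominal peak of the edge's bulge, fixture x = -74, y = 30 mm, half way up the edge. The edge for y = 0 to 60 mm is x = -60 - 7 (1 - cos(2 pi y / 60)).
- hollow (a point): Nominal deepest point of the edge's hollow, fixture x = -46, y = -30 mm, half way up the edge. The edge for y = -60 to 0 mm is x = -60 + 7 (1 - cos(2 pi y / 60)).
- finish_land (a point): Nominal middle of the edge's straight land by the square post, half way up the edge: fixture x = -60, y = -80 mm. The land runs along y from -60 to -100 mm.
- carriage (a joint): How far the carriage, with the cover, has been pushed back along the fixture's +x, in m: 0 at rest, hard stop at 0.004. Springs resist with 1 N at rest plus 3 N per mm, so about 4 to 9 N along +x is a good tracing pressure; the pin slides on the cover with little friction; above about 12 N it is at the stop. It springs back when let go.
- jar: Bystander: small white lidded jar, 42 mm wide, 50 high; origin under its centre. Leave it alone.
- driver: Bystander: screwdriver, 170 mm, lying; origin under its centre. Leave it alone.
- bottle_a: Bystander: blue bottle, 60 mm wide, 150 high; origin under its centre. Leave it alone.
- bottle_b: Bystander: blue bottle, 60 mm wide, 150 high; origin under its centre. Leave it alone.
- fitting: Bystander: small stepped aluminium hose fitting, 32 mm wide, 45 high, upright; origin under its centre. Leave it alone.
- spanner: Bystander: steel spanner, 150 mm, lying; origin under its centre. Leave it alone.
There are look-alikes about, which are no part of the job. What is shaped like the stylus but turquoise is not meant.

How it is judged:
By the outcome, as a careful person would: the job done as asked, in the order asked, and still so for the second after the job is handed in, with the robot touching nothing.
It also fails if it takes over 72 s, if anything falls off the work surface, if the arm or the gripper's body presses on something with over 40 N, if the wrist force passes 120 N, or if a joint passes its speed limit or range.

## Robot

A 6-joint arm with a two-finger parallel gripper is mounted at the origin on the work surface. World frame = base frame: x ahead of the robot, y to its left, z up, the work surface at z = 0. Lengths are in m, angles in rad, forces in N, time in s.
With the tool pointing down it reaches from about 0.3 to 0.875 m from the base axis. Payload 6.4 kg.
Tool frame: the origin (TCP) lies midway between the tips of the shut fingers; the grasp point (between the pads) lies ctrl.grip_point_offset behind it (ctrl.grip_point_offset is the distance from the TCP to the grasp point, in m); z points along the fingers, y is the direction in which the jaws open and shut (so a half turn about z gives the same grasp; the last joint's range is limited). The gripper opens to 85 mm and grips with 20 to 120 N. Pads are 22 mm wide; open, the fingers measure 114 mm over their backs; the gripper's body (76 mm by 85 mm) begins 54 mm behind the grasp point. The pads swing forward as they close: fully open they stand 13 mm farther back than shut.
Start: joints at [-1.554, 0.181, 1.607, -0, 1.354, -0.206], TCP at [0.127, -0.561, 0.231] pointing down, gripper open.
Joint ranges: [-2.99, 2.99], [-0.89, 2.07], [0.3, 2.58], [-1.14, 4.28], [0, 2.63], [-3.12, 3.12]. Speed limits (rad/s): [2.57, 2.57, 3.01, 3.14, 3.14, 3.14].

## Interface

Orientations are given as a unit quaternion [w, x, y, z].
In Python, from bench import ctrl, viewer gives the robot as it stands.
- The arm moves only by the shell command python3 -m handwheel 'ROWS' [OPENING]. ROWS is JSON, a list of rows, each an object with "travel": the shift along the tool's x, y, z as a fraction of full scale, a list of three; "dr": the turn, a rotation vector about the tool's x, y, z as a fraction of full scale, a list of three. A call has 1 to 20 rows; each row shifts and turns the pose as measured when the row begins, along the tool's axes as they then stand; what a row does not reach is not made up. Full scale, the value 1, is 150 mm for a shift and 30 degrees for a turn. A row lasts 1/12 s, in which the tool goes at most 41.7 mm and 7.16 degrees, less where a joint would pass 70% of its speed; a pose out of reach is approached as far as the arm can. A call with a number of a shift or a turn outside -1 to 1 is refused whole. A call with a gripper value outside its range is refused whole. OPENING is the opening, from -1 (shut) to 1 (fully open), set as the call begins (- or left out, the last holds). The fingers move at their own pace and stop on an object; the grip force is fixed at half the most. Time passes only in rows, so rows that do not move let the fingers close. It gives the time, the measured TCP pose, the force and the opening at its end, in the units of the state.
- ctrl.get_obs(): the state, without advancing time (a new reading comes with each control period).
- viewer.camera(name): name is "scene" or "top" or "wrist"; returns the picture (480x640x3 uint8, red, green, blue); there is no depth.
- viewer.get_calibration(name): a dict with "camera_matrix" (3x3 intrinsics, pixels), "R" (3x3) and "t" (3): a world point X has camera coordinates R X + t. Camera axes: x right, y down, z forward; pixel columns grow to the right and rows downward; lengths in m; the calibration is good to about 2 mm. A picture is of the moment at which its call begins: read the wrist's pose just before it. get_calibration takes no time and is no camera call; for the wrist camera it gives the pose at the moment of the call.
- ctrl.hand_in(): hands the job in, once; it reports no verdict.
The state is a dict: "time_s": time; "q": joint angles; "dq": joint speeds; "joint_efforts": joint torques, N m; "eef_pos": TCP position; "eef_rot": TCP orientation; "wrist_force": force on the tool from outside, world axes, zero at the start; "torque": the same for the moment, N m; "opening": opening from 0.0 (shut) to 1.0 (fully open).
Only numpy, scipy, OpenCV 4.12 (cv2) and the standard library are available. Lean on these libraries where they do the work, as an engineer would, in place of code of your own. Each camera call takes 0.05 s, during which the arm holds its last target. There are 200 camera calls.

## Working session

There is one attempt and no reset: what is moved stays moved. The work goes in short steps, Python scripts to look and compute and a shell command to move; the robot and the scene stay as the last step left them, time stands still between calls to the robot, and variables do not carry over. Pictures are saved under pics/ and viewed, about 8 in all and at most 12, crops included, and the job is handed in when it is done.

```bash
ls; mkdir -p pics
python3 - <<'E'
from bench import ctrl, viewer
import cv2
for n in ["scene","top"]:
    cv2.imwrite(f"pics/{n}0.png",viewer.camera(n)[:,:,::-1])
    c=viewer.get_calibration(n);print(n,c)
o=ctrl.get_obs();print(o,ctrl.grip_point_offset)
E
```

```text
pics
scene {'camera_matrix': array([[505.65063161,   0.        , 322.44943594],
       [  0.        , 505.65063161, 253.26776911],
       [  0.        ,   0.        ,   1.        ]]), 'R': array([[-0.42402942,  0.9055975 ,  0.00960284],
       [ 0.55704673,  0.26915789, -0.78565448],
       [-0.71407142, -0.32779139, -0.61859099]]), 't': array([ 0.21587895, -0.26814886,  1.5118073 ])}
top {'camera_matrix': array([[453.08169748,   0.        , 320.20885749],
       [  0.        , 453.08169748, 231.30703411],
       [  0.        ,   0.        ,   1.        ]]), 'R': array([[ 0.01750425, -0.99983768,  0.00426711],
       [-0.99747372, -0.01775641, -0.06878149],
       [ 0.06884609, -0.00305236, -0.99762262]]), 't': array([0.02462114, 0.5663687 , 1.03862284])}
{'time_s': 0.1, 'q': array([-1.55431747e+00,  1.81467241e-01,  1.60787116e+00,  5.41663263e-05,
        1.35380277e+00, -2.06294750e-01]), 'dq': array([ 0.00087598, -0.00034781, -0.00322593,  0.00060101, -0.00109562,
       -0.00142321]), 'joint_efforts': array([ 9.19223130e-04, -4.45872545e+01, -3.52237701e+01, -2.59238568e-04,
        4.16915209e-03,  1.84840286e-05]), 'eef_pos': array([ 0.12706676, -0.5602971 ,  0.23049177]), 'eef_rot': array([-7.68266421e-04,  9.93803254e-01,  1.11150767e-01,  9.96973676e-05]), 'wrist_force': array([ 0.79188657, -1.59540525, -0.44471869]), 'torque': array([-0.01229071, -0.00550973,  0.02271995]), 'opening': 0.9972928497045643} 0.0187
```

View pics/top0.png

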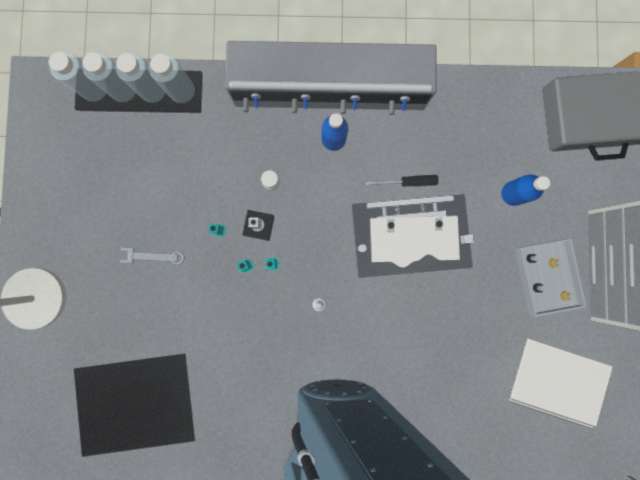

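View pics/scene0.png

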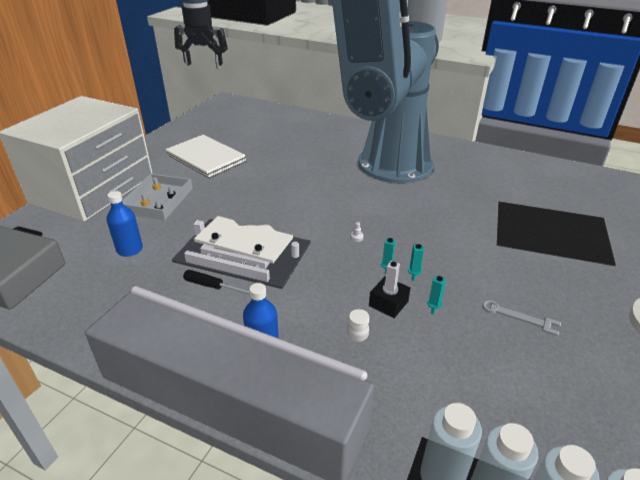

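The top view shows the stand at (258,225) with the stylus in it, the fixture centred near (412,236), the round post at (362,248) and the square post at (467,239). Turquoise look-alikes stand at (217,230), (245,266) and (271,264).

```bash
cat > h.py <<'E'
from bench import ctrl, viewer
import numpy as np, cv2
from scipy.spatial.transform import Rotation as Ro
def ray(n,u,v,z,c=None):
    c=c or viewer.get_calibration(n);R=c["R"];C=-R.T@c["t"]
    d=R.T@np.linalg.inv(c["camera_matrix"])@np.array([u,v,1.])
    return C+d*(z-C[2])/d[2]
def proj(c,X):
    p=c["camera_matrix"]@(c["R"]@np.array(X)+c["t"]);return p[:2]/p[2]
def pose():
    o=ctrl.get_obs();q=o["eef_rot"];return o["eef_pos"],Ro.from_quat([q[1],q[2],q[3],q[0]]),o
def delta(target,yaw):
    "print travel(tool axes, fullscale) and turn so that tool points down with tool y (jaw) axis at world angle yaw"
    p,R,o=pose();d=R.inv().apply(np.array(target)-p)/.15
    y=np.array([np.cos(yaw),np.sin(yaw),0]);z=np.array([0,0,-1.]);T=Ro.from_matrix(np.c_[np.cross(y,z),y,z])
    r=(R.inv()*T).as_rotvec()/np.radians(30)
    print("travel",d.round(4),"dr",r.round(3),"pos",p.round(4),"t",round(o["time_s"],2),"F",o["wrist_force"].round(2),"op",round(o["opening"],3))
E
python3 - <<'E'
from h import *
for nm,u,v,z in [("stand",258,225,.04),("stylus top",253,222,.108),("rpost",362,248,.042),("spost",467,239,.042),("tq1",217,230,.09),("tq2",245,266,.09),("tq3",271,264,.09),("jar",270,180,.05),("fit",319,305,.03)]:
    print(nm,ray("top",u,v,z).round(3))
c=viewer.get_calibration("wrist");p,R,o=pose()
print("cam pos in tool",R.inv().apply(-c["R"].T@c["t"]-p).round(3));print((c["R"]@R.as_matrix()).round(2),c["camera_matrix"][0,0],R.as_matrix().round(2))
E
```

```text
stand [0.576 0.177 0.04 ]
stylus top [0.577 0.179 0.108]
rpost [ 0.528 -0.061  0.042]
spost [ 0.553 -0.301  0.042]
tq1 [0.56 0.26 0.09]
tq2 [0.483 0.196 0.09 ]
tq3 [0.488 0.14  0.09 ]
jar [0.679 0.151 0.05 ]
fit [0.396 0.034 0.03 ]
cam pos in tool [ 0.077  0.    -0.142]
[[-0.    1.   -0.  ]
 [-0.95 -0.   -0.3 ]
 [-0.3   0.    0.95]] 369.85856957370936 [[ 0.98  0.22  0.  ]
 [ 0.22 -0.98  0.  ]
 [ 0.   -0.   -1.  ]]
```

```bash
python3 -c "
from h import *
delta([.435,-.19,.18],.104-np.pi/2)"
```

```text
travel [ 2.5474 -1.9536  0.3405] dr [-0.003 -0.001  0.227] pos [ 0.1271 -0.5603  0.2305] t 0.1 F [ 0.79 -1.6  -0.44] op 0.997
```

```bash
python3 -m handwheel '[{"travel":[0.2,-0.15,0.03],"dr":[0,0,0.02]},{"travel":[0.2,-0.15,0.03],"dr":[0,0,0.02]},{"travel":[0.2,-0.15,0.03],"dr":[0,0,0.02]},{"travel":[0.2,-0.15,0.03],"dr":[0,0,0.02]},{"travel":[0.2,-0.15,0.03],"dr":[0,0,0.02]},{"travel":[0.2,-0.15,0.03],"dr":[0,0,0.02]},{"travel":[0.2,-0.15,0.03],"dr":[0,0,0.02]},{"travel":[0.2,-0.15,0.03],"dr":[0,0,0.02]},{"travel":[0.2,-0.15,0.03],"dr":[0,0,0.02]},{"travel":[0.2,-0.15,0.03],"dr":[0,0,0.02]},{"travel":[0.2,-0.15,0.03],"dr":[0,0,0.02]},{"travel":[0.2,-0.15,0.03],"dr":[0,0,0.02]},{"travel":[0,0,0],"dr":[0,0,0]}]'; python3 -c "
from h import *
delta([.435,-.19,.18],.104-np.pi/2)"
```

```text
time_s: 1.18
eef_pos: [0.4474, -0.2205, 0.1697]
eef_rot: [-0.003, 0.999, 0.041, -0.001]
wrist_force: [0.1, -0.3, -0.9]
opening: 1.006
travel [-0.0659 -0.2101 -0.0674] dr [-0.011  0.004 -0.043] pos [ 0.4474 -0.2205  0.1697] t 1.18 F [ 0.08 -0.31 -0.86] op 1.006
```

```bash
python3 -m handwheel '[{"travel":[-0.07,-0.2,-0.06],"dr":[0,0,-0.04]},{"travel":[0,0,0],"dr":[0,0,0]}]'
python3 - <<'E'
from h import *
import pickle
delta([.435,-.19,.18],.104-np.pi/2)
c=viewer.get_calibration("wrist");im=viewer.camera("wrist")
pickle.dump((c,im),open("w1.pkl","wb"));cv2.imwrite("pics/w1.png",im[:,:,::-1])
E
```

```text
time_s: 1.35
eef_pos: [0.4348, -0.1879, 0.1769]
eef_rot: [-0.005, 0.999, 0.054, -0.003]
wrist_force: [1.4, 1.0, -0.1]
opening: 1.001
travel [-0.0005  0.0141 -0.021 ] dr [-0.018  0.011  0.008] pos [ 0.4348 -0.1879  0.1769] t 1.35 F [ 1.41  1.   -0.08] op 1.001
```

View pics/w1.png

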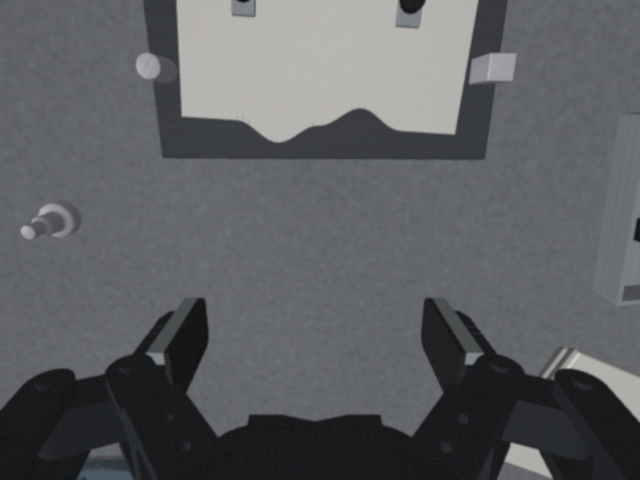

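The wrist view shows the wavy edge running from (182,117) to (455,134). The base front corners are at (163,157) and (485,159), and the post tops at (149,66) and about (505,66).

```bash
cat > fit.py <<'E'
from h import *
import pickle
from scipy.optimize import least_squares
c,im=pickle.load(open("w1.pkl","rb"))
g=im.astype(int).min(2)
# base front edge: two corners ; z=.008
A=ray("wrist",163,157.5,.008,c);B=ray("wrist",485.5,158.5,.008,c)
P=ray("wrist",149,66,.042,c)
print("A,B",A.round(4),B.round(4),np.hypot(*(A-B)[:2]))
yax=(A-B)[:2]/np.hypot(*(A-B)[:2]);yaw=np.arctan2(-yax[0],yax[1]);xax=np.array([yax[1],-yax[0]])
O=(A+B)[:2]/2+.0875*xax
f=lambda X:np.array([(X[:2]-O)@xax,(X[:2]-O)@yax])
print("yaw",yaw,"O",O,"round post in fix",f(P))
pts=[]
for u in range(186,452,2):
    col=g[20:150,u];k=np.where(col>130)[0].max()
    # subpixel crossing
    a,b=col[k],col[k+1];v=20+k+ (a-120)/max(a-b,1)
    pts.append(f(ray("wrist",u,v,.038,c)))
pts=np.array(pts)
def edge(y):
    s=7*(1-np.cos(2*np.pi*y/.06))/1000
    return -.06-np.where((y>0)&(y<.06),s,0)+np.where((y<0)&(y>-.06),s,0)
def res(p):
    ct,st=np.cos(p[1]),np.sin(p[1]);q=pts-[p[0],p[2]]
    x=q[:,0]*ct+q[:,1]*st;y=-q[:,0]*st+q[:,1]*ct
    return x-edge(y)
s=least_squares(res,[0,0,0],loss="soft_l1",f_scale=.001);print("dx,th,dy",s.x,"rms",np.sqrt(np.mean(s.fun**2)))
pickle.dump((O,xax,yax,s.x),open("fit.pkl","wb"))
E
python3 fit.py
python3 - <<'E'
from h import *
# stylus handle top in top view
im=viewer.camera("top");cv2.imwrite("pics/topcrop.png",cv2.resize(im[200:290,200:320,::-1],None,fx=6,fy=6,interpolation=cv2.INTER_CUBIC))
E
```

```text
A,B [ 0.4608 -0.0572  0.008 ] [ 0.4892 -0.3232  0.008 ] 0.2675449368247467
yaw 0.10606058812640143 O [ 0.562019   -0.18092239] round post in fix [-0.02095983  0.12156919]
dx,th,dy [-0.00024197 -0.06152282  0.00108814] rms 0.0001406299944079793
```

View pics/topcrop.png

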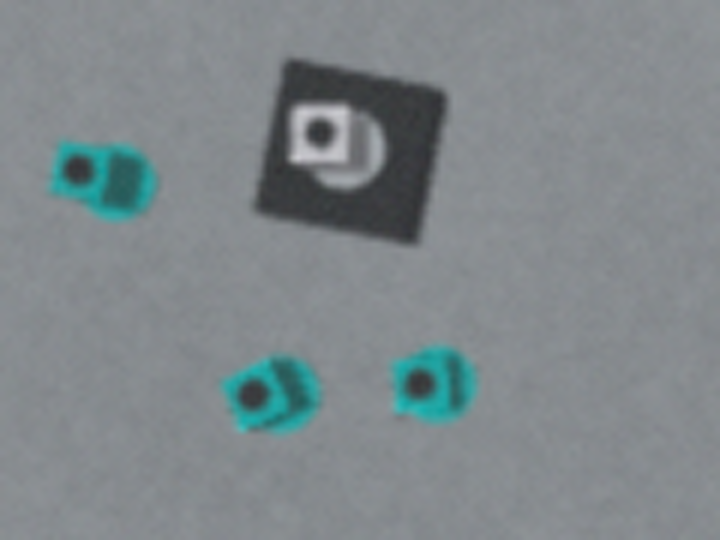

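```bash
python3 -c "
from h import *
for y in(0.,np.pi): delta([.577,.180,.21],y)
print(pose()[2]['q'].round(2)); print(ray('top',253.3,222,.108),ray('top',200+342/6,200+152/6,.044),ray('top',258.4,225.3,.04))"
```

```text
travel [ 1.1964 -2.365  -0.2111] dr [-1.500e-02 -2.000e-03 -2.799e+00] pos [ 0.4357 -0.1915  0.1769] t 1.45 F [0.85 0.04 0.02] op 1.003
travel [ 1.1964 -2.365  -0.2111] dr [-2.000e-03  1.500e-02  3.201e+00] pos [ 0.4357 -0.1915  0.1769] t 1.45 F [0.85 0.04 0.02] op 1.003
[-0.67  0.02  1.9   0.    1.23  0.8 ]
[0.57715621 0.17846874 0.108     ] [0.57524489 0.17912911 0.044     ] [0.57569777 0.17647494 0.04      ]
```

```bash
T='{"travel":[0,0,0],"dr":[0,0,-0.233]}'; python3 -m handwheel '[{"travel":[0.11,-0.217,-0.02],"dr":[0,0,0]},{"travel":[0.11,-0.217,-0.02],"dr":[0,0,0]},{"travel":[0.11,-0.217,-0.02],"dr":[0,0,0]},{"travel":[0.11,-0.217,-0.02],"dr":[0,0,0]},{"travel":[0.11,-0.217,-0.02],"dr":[0,0,0]},{"travel":[0.11,-0.217,-0.02],"dr":[0,0,0]},{"travel":[0.11,-0.217,-0.02],"dr":[0,0,0]},{"travel":[0.11,-0.217,-0.02],"dr":[0,0,0]},{"travel":[0.11,-0.217,-0.02],"dr":[0,0,0]},{"travel":[0.11,-0.217,-0.02],"dr":[0,0,0]},{"travel":[0.11,-0.217,-0.02],"dr":[0,0,0]}]' 0.2
python3 -m handwheel '[{"travel":[0,0,0],"dr":[0,0,-0.233]},{"travel":[0,0,0],"dr":[0,0,-0.233]},{"travel":[0,0,0],"dr":[0,0,-0.233]},{"travel":[0,0,0],"dr":[0,0,-0.233]},{"travel":[0,0,0],"dr":[0,0,-0.233]},{"travel":[0,0,0],"dr":[0,0,-0.233]},{"travel":[0,0,0],"dr":[0,0,-0.233]},{"travel":[0,0,0],"dr":[0,0,-0.233]},{"travel":[0,0,0],"dr":[0,0,-0.233]},{"travel":[0,0,0],"dr":[0,0,-0.233]},{"travel":[0,0,0],"dr":[0,0,-0.233]},{"travel":[0,0,0],"dr":[0,0,-0.233]},{"travel":[0,0,0],"dr":[0,0,0]}]'
python3 -c "
from h import *
delta([.576,.178,.21],0)"
```

```text
time_s: 2.37
eef_pos: [0.5916, 0.1784, 0.2106]
eef_rot: [0.001, 0.999, 0.037, -0.001]
wrist_force: [1.0, -0.9, 0.5]
opening: 0.604
time_s: 3.45
eef_pos: [0.6027, 0.1713, 0.2056]
eef_rot: [0.001, 0.705, 0.709, -0.001]
wrist_force: [0.6, 0.3, -0.5]
opening: 0.602
travel [ 0.0455 -0.1775 -0.0297] dr [-0.001  0.004  0.009] pos [0.6027 0.1713 0.2056] t 3.45 F [ 0.6   0.33 -0.46] op 0.602
```

```bash
python3 -m handwheel '[{"travel":[0.045,-0.177,0.04],"dr":[0,0,0]},{"travel":[0,0,0],"dr":[0,0,0]},{"travel":[0,0,0],"dr":[0,0,0]}]'
python3 - <<'E'
from h import *
import pickle
delta([.576,.178,.21],0)
c=viewer.get_calibration("wrist");im=viewer.camera("wrist")
pickle.dump((c,im),open("w2.pkl","wb"));cv2.imwrite("pics/w2.png",im[:,:,::-1])
E
```

```text
time_s: 3.7
eef_pos: [0.5762, 0.1746, 0.1974]
eef_rot: [0.0, 0.711, 0.703, -0.002]
wrist_force: [0.5, 0.2, -0.2]
opening: 0.602
travel [ 0.0224 -0.0018 -0.0839] dr [-0.005  0.006 -0.02 ] pos [0.5762 0.1746 0.1974] t 3.7 F [ 0.54  0.24 -0.21] op 0.602
```

View pics/w2.png

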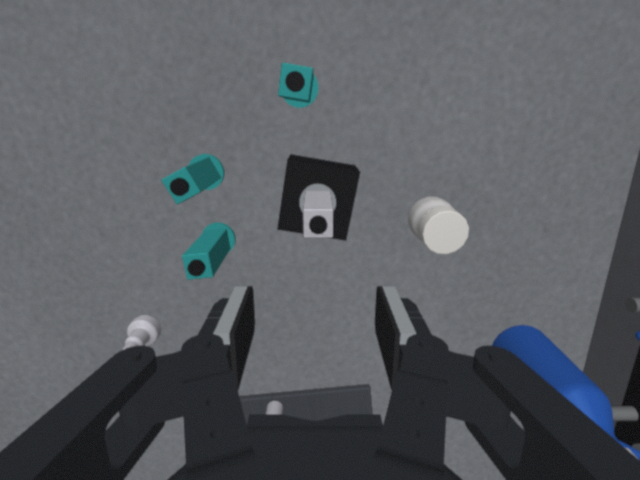

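The stylus button is at (318,224) and its handle is square to the jaws. The flange is at about (318,201) and the surroundings are clear.

```bash
python3 -c "
from h import *
import pickle
c,im=pickle.load(open('w2.pkl','rb'))
b=ray('wrist',318,224.5,.108,c);print(b,ray('wrist',317.5,202,.044,c))
delta([b[0],b[1],.052],0)"
```

```text
[0.57785953 0.18152521 0.108     ] [0.57791357 0.18104758 0.044     ]
travel [0.0479 0.0185 0.9662] dr [-0.008  0.005 -0.019] pos [0.5756 0.1748 0.197 ] t 3.75 F [-0.55  1.27 -0.6 ] op 0.603
```

```bash
python3 -m handwheel '[{"travel":[0.048,0.018,0],"dr":[-0.01,0.005,-0.02]},{"travel":[0,0,0.15],"dr":[0,0,0]},{"travel":[0,0,0.15],"dr":[0,0,0]},{"travel":[0,0,0.15],"dr":[0,0,0]},{"travel":[0,0,0],"dr":[0,0,0]}]'
python3 -c "
from h import *
delta([.578,.1813,.052],0)"
```

```text
time_s: 4.17
eef_pos: [0.5853, 0.1827, 0.1311]
eef_rot: [0.004, 0.71, 0.705, 0.005]
wrist_force: [-0.6, -0.1, -1.5]
opening: 0.6
travel [-0.0104 -0.0548  0.5267] dr [ 0.023 -0.004 -0.013] pos [0.5853 0.1827 0.1311] t 4.17 F [-0.59 -0.07 -1.48] op 0.6
```

```bash
python3 -m handwheel '[{"travel":[-0.01,-0.055,0],"dr":[0.02,0,-0.01]},{"travel":[0,0,0],"dr":[0,0,0]},{"travel":[0,0,0],"dr":[0,0,0]}]'
python3 -c "
from h import *
delta([.578,.1813,.052],0)"
```

```text
time_s: 4.42
eef_pos: [0.5781, 0.1815, 0.1327]
eef_rot: [-0.0, 0.708, 0.706, 0.002]
wrist_force: [-0.2, 0.0, 0.4]
opening: 0.604
travel [-0.0029 -0.002   0.5378] dr [ 0.004 -0.005 -0.005] pos [0.5781 0.1815 0.1327] t 4.42 F [-0.22  0.02  0.4 ] op 0.604
```

```bash
python3 -m handwheel '[{"travel":[0,0,0.1],"dr":[0,0,0]},{"travel":[0,0,0.1],"dr":[0,0,0]},{"travel":[0,0,0],"dr":[0,0,0]}]'
python3 -c "
from h import *
delta([.578,.1813,.052],0)"
```

```text
time_s: 4.67
eef_pos: [0.5822, 0.1822, 0.1081]
eef_rot: [0.003, 0.708, 0.706, 0.006]
wrist_force: [-0.9, 0.2, -0.3]
opening: 0.601
travel [-0.0075 -0.0325  0.3735] dr [ 0.023 -0.007 -0.006] pos [0.5822 0.1822 0.1081] t 4.67 F [-0.9   0.2  -0.29] op 0.601
```

```bash
python3 -m handwheel '[{"travel":[-0.007,-0.032,0],"dr":[0.02,-0.005,-0.005]},{"travel":[0,-0.01,0.08],"dr":[0,0,0]},{"travel":[0,-0.012,0.1],"dr":[0.01,0,0]},{"travel":[0,-0.012,0.1],"dr":[0.01,0,0]},{"travel":[0,0,0],"dr":[0,0,0]},{"travel":[0,0,0],"dr":[0,0,0]}]'
python3 -c "
from h import *
delta([.578,.1813,.052],0)"
```

```text
time_s: 5.17
eef_pos: [0.5744, 0.1816, 0.0673]
eef_rot: [-0.002, 0.707, 0.707, -0.001]
wrist_force: [-0.3, 0.9, 0.0]
opening: 0.598
travel [-0.0019  0.0242  0.1017] dr [-0.007 -0.003 -0.001] pos [0.5744 0.1816 0.0673] t 5.17 F [-0.32  0.87  0.03] op 0.598
```

```bash
python3 -m handwheel '[{"travel":[0,0.02,0.06],"dr":[0,0,0]},{"travel":[0,0,0.05],"dr":[0,0,0]},{"travel":[0,0,0],"dr":[0,0,0]},{"travel":[0,0,0],"dr":[0,0,0]},{"travel":[0,0,0],"dr":[0,0,0]}]'
python3 -c "
from h import *
delta([.578,.1813,.052],0)"
```

```text
time_s: 5.58
eef_pos: [0.5774, 0.1815, 0.0481]
eef_rot: [-0.002, 0.707, 0.707, -0.001]
wrist_force: [0.7, -0.9, 0.0]
opening: 0.602
travel [-0.0014  0.0042 -0.0262] dr [-0.01  -0.003 -0.001] pos [0.5774 0.1815 0.0481] t 5.58 F [ 0.65 -0.94  0.01] op 0.602
```

```bash
python3 -m handwheel '[{"travel":[0,0.004,-0.02],"dr":[0,0,0]},{"travel":[0,0,0],"dr":[0,0,0]}]'; python3 -m handwheel '[{"travel":[0,0,0],"dr":[0,0,0]},{"travel":[0,0,0],"dr":[0,0,0]},{"travel":[0,0,0],"dr":[0,0,0]},{"travel":[0,0,0],"dr":[0,0,0]},{"travel":[0,0,0],"dr":[0,0,0]},{"travel":[0,0,0],"dr":[0,0,0]}]' -1
python3 -c "
from h import *
delta([.578,.1813,.052],0)"
```

```text
time_s: 5.75
eef_pos: [0.5783, 0.1815, 0.0517]
eef_rot: [-0.002, 0.707, 0.707, -0.001]
wrist_force: [1.4, -0.4, -0.1]
opening: 0.595
time_s: 6.25
eef_pos: [0.5792, 0.1817, 0.0533]
eef_rot: [-0.001, 0.707, 0.707, -0.0]
wrist_force: [0.0, 0.2, -1.4]
opening: 0.23
travel [-0.0026 -0.0079  0.0084] dr [-0.004 -0.003 -0.001] pos [0.5792 0.1817 0.0533] t 6.25 F [ 0.04  0.2  -1.44] op 0.23
```

```bash
python3 -m handwheel '[{"travel":[0,0,-0.05],"dr":[0,0,0]},{"travel":[0,0,-0.05],"dr":[0,0,0]}]'; python3 -m handwheel '[{"travel":[0,0,-0.05],"dr":[0,0,0]},{"travel":[0,0,-0.05],"dr":[0,0,0]}]'; python3 -m handwheel '[{"travel":[0,0,-0.07],"dr":[0,0,0]},{"travel":[0,0,-0.1],"dr":[0,0,0]},{"travel":[0,0,0],"dr":[0,0,0]}]'
python3 -c "
from h import *
delta([.578,.1813,.052],0)"
```

```text
time_s: 6.42
eef_pos: [0.5775, 0.1815, 0.067]
eef_rot: [-0.003, 0.707, 0.707, -0.002]
wrist_force: [0.9, -0.8, -1.0]
opening: 0.229
time_s: 6.58
eef_pos: [0.5774, 0.1814, 0.0835]
eef_rot: [-0.003, 0.707, 0.707, -0.002]
wrist_force: [-0.5, -0.4, -1.1]
opening: 0.227
time_s: 6.83
eef_pos: [0.5792, 0.1816, 0.1144]
eef_rot: [-0.002, 0.707, 0.707, -0.0]
wrist_force: [1.4, 0.4, -0.4]
opening: 0.223
travel [-0.0025 -0.0067  0.4157] dr [-0.005 -0.003 -0.001] pos [0.5792 0.1816 0.1144] t 6.83 F [ 1.41  0.43 -0.44] op 0.223
```

```bash
cat > tr.py <<'E'
from h import *
import pickle,sys
O,xax,yax,(dx,th,dy)=pickle.load(open("fit.pkl","rb"))
YAW=np.arctan2(xax[1],xax[0])
def edge(y):
    s=.007*(1-np.cos(2*np.pi*y/.06))
    return -.06-np.where((y>0)&(y<.06),s,0)+np.where((y<0)&(y>-.06),s,0)
# pin-centre path (zero push), fixture frame
t=np.linspace(.1,-.1,4001);e=edge(t);tx=np.gradient(e,t);n=np.c_[-np.ones_like(t),tx]/np.hypot(1,tx)[:,None]
pc=np.c_[e,t]+.004*n
c,s=np.cos(th),np.sin(th)
F=np.c_[pc[:,0]*c-pc[:,1]*s+dx,pc[:,0]*s+pc[:,1]*c+dy]
def px(y):return np.interp(y,F[::-1,1],F[::-1,0])
def pin():
    p,R,o=pose();P=p+R.apply([0,0,.024]);return np.array([(P[:2]-O)@xax,(P[:2]-O)@yax]),o
def W(x,y,z):return np.r_[O+x*xax+y*yax,z]
def st():
    f,o=pin();ff=o["wrist_force"];print("pin",(f*1e3).round(1),"z",o["eef_pos"][2].round(4),"nominal push mm",((f[0]-px(f[1]))*1e3).round(2),"Ffix",(ff[:2]@xax).round(1),(ff[:2]@yax).round(1),ff[2].round(1),"t",round(o["time_s"],2))
def plan(push,ys):
    "tool-axis increments (tool x=fix y, tool y=fix x)"
    f,_=pin();pr=f
    for y in ys:
        q=np.array([px(y)+push,y]);print(y,((q-pr)[::-1]/.15).round(4));pr=q
E
python3 -c "
from tr import *
print(px(.085),px(-.085),YAW)
delta(W(-.095,.084,.115),YAW)"
```

```text
-0.05919426302073278 -0.069666357986654 0.10606058812640143
travel [-1.9271 -0.8028 -0.0052] dr [-0.005 -0.003 -0.203] pos [0.5792 0.1816 0.1144] t 6.83 F [ 1.41  0.43 -0.44] op 0.223
```

```bash
python3 -m handwheel '[{"travel":[-0.2,-0.08,-0.02],"dr":[0,0,0]},{"travel":[-0.24,-0.1,0],"dr":[0,0,0]},{"travel":[-0.24,-0.1,0],"dr":[0,0,0]},{"travel":[-0.24,-0.1,0],"dr":[0,0,0]},{"travel":[-0.24,-0.1,0],"dr":[0,0,0]},{"travel":[-0.24,-0.1,0],"dr":[0,0,0]},{"travel":[-0.24,-0.1,0],"dr":[0,0,0]},{"travel":[-0.2,-0.08,0],"dr":[0,0,-0.1]},{"travel":[0,0,0],"dr":[0,0,-0.1]},{"travel":[0,0,0],"dr":[0,0,0]},{"travel":[0,0,0],"dr":[0,0,0]}]'
python3 -c "
from tr import *
st();delta(W(-.09,.084,.059),YAW)"
```

```text
time_s: 7.75
eef_pos: [0.4639, -0.1056, 0.1219]
eef_rot: [0.005, 0.667, 0.745, 0.004]
wrist_force: [-0.3, 0.1, -1.3]
opening: 0.225
pin [-89.3  85.3] z 0.1219 nominal push mm -30.08 Ffix -0.3 0.2 -1.3 t 7.75
travel [-0.0078 -0.0083  0.4192] dr [0.024 0.005 0.008] pos [ 0.4639 -0.1056  0.1219] t 7.75 F [-0.34  0.12 -1.33] op 0.225
```

```bash
python3 -m handwheel '[{"travel":[0,-0.01,0.1],"dr":[0.01,0,0.01]},{"travel":[0,-0.01,0.1],"dr":[0.01,0,0]},{"travel":[0,0,0.1],"dr":[0,0,0]},{"travel":[0,0,0.08],"dr":[0,0,0]},{"travel":[0,0,0],"dr":[0,0,0]},{"travel":[0,0,0],"dr":[0,0,0]},{"travel":[0,0,0],"dr":[0,0,0]}]'
python3 -c "
from tr import *
st();delta(W(-.09,.084,.059),YAW)
import cv2
im=viewer.camera('wrist');cv2.imwrite('pics/w3.png',im[:,:,::-1])"
```

```text
time_s: 8.33
eef_pos: [0.4651, -0.1012, 0.0649]
eef_rot: [0.004, 0.67, 0.743, 0.001]
wrist_force: [0.1, 0.1, -0.7]
opening: 0.225
pin [-87.8  89.4] z 0.0649 nominal push mm -28.88 Ffix 0.1 0.1 -0.7 t 8.33
travel [-0.0365 -0.0138  0.0393] dr [ 0.012  0.008 -0.005] pos [ 0.4651 -0.1012  0.0649] t 8.33 F [ 0.1   0.11 -0.74] op 0.225
```

View pics/w3.png

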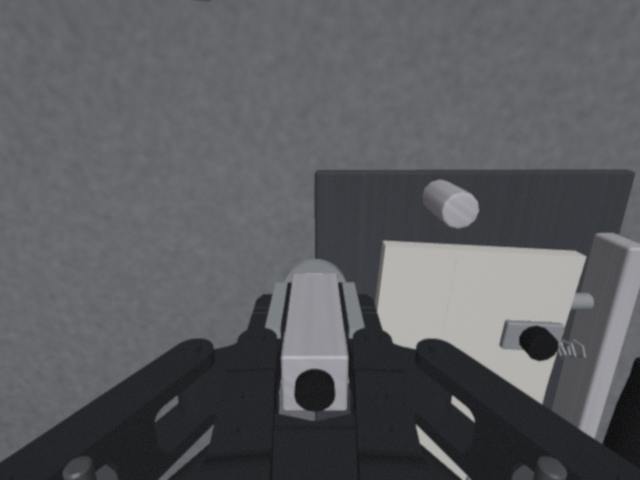

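The stylus is held squarely and upright between the pads. The cover's corner is at (382,243), to the right of the pin.

```bash
python3 -m handwheel '[{"travel":[-0.03,0.06,0.03],"dr":[0.01,0.005,0]},{"travel":[0,0.06,0],"dr":[0,0,0]},{"travel":[0,0,0],"dr":[0,0,0]},{"travel":[0,0,0],"dr":[0,0,0]}]'
python3 -c "
from tr import *
st();delta(W(-.065,.085,.059),YAW)"
```

```text
time_s: 8.72
eef_pos: [0.4868, -0.1037, 0.0638]
eef_rot: [0.003, 0.669, 0.743, 0.001]
wrist_force: [0.0, -0.3, -1.1]
opening: 0.226
pin [-66.5  84.6] z 0.0638 nominal push mm -7.26 Ffix -0.0 -0.3 -1.1 t 8.72
travel [0.002  0.0106 0.0322] dr [ 0.011  0.008 -0.003] pos [ 0.4868 -0.1037  0.0638] t 8.72 F [ 0.01 -0.25 -1.08] op 0.226
```

```bash
S='from tr import *;st()'; python3 -m handwheel '[{"travel":[0,0.013,0.02],"dr":[0.01,0.005,0]},{"travel":[0,0.013,0.01],"dr":[0,0,0]}]' >/dev/null; python3 -c "$S"; python3 -m handwheel '[{"travel":[0,0.008,0],"dr":[0,0,0]}]'>/dev/null; python3 -c "$S"; python3 -m handwheel '[{"travel":[0,0.008,0],"dr":[0,0,0]}]'>/dev/null; python3 -c "$S"; python3 -m handwheel '[{"travel":[0,0.005,0],"dr":[0,0,0]}]'>/dev/null; python3 -c "$S"
```

```text
pin [-62.1  84.6] z 0.0602 nominal push mm -2.88 Ffix -0.2 0.7 -0.9 t 8.88
pin [-60.9  84.7] z 0.0601 nominal push mm -1.71 Ffix 0.2 -0.5 -1.0 t 8.97
pin [-59.8  84.8] z 0.06 nominal push mm -0.58 Ffix 0.1 -0.6 -1.2 t 9.05
pin [-59.   84.9] z 0.0599 nominal push mm 0.17 Ffix 0.3 0.4 -1.2 t 9.13
```

```bash
S='from tr import *;st()'; python3 -m handwheel '[{"travel":[0,0.004,0],"dr":[0,0,0]}]' >/dev/null; python3 -c "$S"; python3 -m handwheel '[{"travel":[0,0.004,0],"dr":[0,0,0]}]'>/dev/null; python3 -c "$S"; python3 -m handwheel '[{"travel":[0,0.004,0],"dr":[0,0,0]}]'>/dev/null; python3 -c "$S"; python3 -m handwheel '[{"travel":[0,0,0],"dr":[0,0,0]}]'>/dev/null; python3 -c "$S"
```

```text
pin [-58.5  84.9] z 0.0599 nominal push mm 0.74 Ffix 0.3 -0.3 -0.7 t 9.22
pin [-58.2  85.1] z 0.0597 nominal push mm 1.02 Ffix -1.8 -0.0 -1.5 t 9.3
pin [-58.   85.2] z 0.0596 nominal push mm 1.15 Ffix -2.1 -0.3 -0.7 t 9.38
pin [-58.3  85.3] z 0.0594 nominal push mm 0.86 Ffix -0.0 1.1 -1.2 t 9.47
```

```bash
S='from tr import *;st()'; python3 -m handwheel '[{"travel":[0,0.008,0],"dr":[0,0,0]},{"travel":[0,0.008,0],"dr":[0,0,0]}]' >/dev/null; python3 -c "$S"; python3 -m handwheel '[{"travel":[0,0.01,0],"dr":[0,0,0]}]'>/dev/null; python3 -c "$S"; python3 -m handwheel '[{"travel":[0,0.01,0],"dr":[0,0,0]}]'>/dev/null; python3 -c "$S"; python3 -m handwheel '[{"travel":[0,0.01,0],"dr":[0,0,0]}]'>/dev/null; python3 -c "$S"
```

```text
pin [-57.1  85.6] z 0.059 nominal push mm 2.08 Ffix -4.1 -0.8 -0.1 t 9.63
pin [-56.5  85.8] z 0.0587 nominal push mm 2.61 Ffix -4.7 0.6 0.5 t 9.72
pin [-56.1  86.1] z 0.0582 nominal push mm 3.02 Ffix -5.8 -0.6 -1.4 t 9.8
pin [-55.9  86.5] z 0.0577 nominal push mm 3.2 Ffix -6.7 -0.4 -0.8 t 9.88
```

```bash
S='from tr import *;st()'; python3 -m handwheel '[{"travel":[-0.02,0.007,-0.004],"dr":[0,0,0]},{"travel":[-0.02,0.007,-0.004],"dr":[0,0,0]}]' >/dev/null; python3 -c "$S"; python3 -m handwheel '[{"travel":[-0.02,0.007,-0.004],"dr":[0,0,0]},{"travel":[-0.02,0.007,-0.004],"dr":[0,0,0]}]' >/dev/null; python3 -c "$S;print((pose()[1].as_rotvec()).round(3));delta([0,0,0],YAW);plan(.003,np.arange(.07,-.09,-.004))"
```

```text
pin [-56.8  82.7] z 0.0572 nominal push mm 2.49 Ffix -4.3 1.4 -1.8 t 10.05
pin [-57.1  78.4] z 0.0569 nominal push mm 2.49 Ffix -5.2 0.9 -1.5 t 10.22
[-2.084 -2.318  0.019]
travel [ 1.0716 -3.2103  0.4705] dr [-0.048 -0.019  0.001] pos [ 0.4976 -0.1092  0.0569] t 10.22 F [-5.22  0.37 -1.52] op 0.226
0.07 [-0.0562 -0.0001]
0.066 [-0.0267 -0.0016]
0.062 [-0.0267 -0.0047]
0.057999999999999996 [-0.0267 -0.0145]
0.05399999999999999 [-0.0267 -0.0205]
0.04999999999999999 [-0.0267 -0.022 ]
0.045999999999999985 [-0.0267 -0.0195]
0.04199999999999998 [-0.0267 -0.0145]
0.03799999999999998 [-0.0267 -0.0083]
0.033999999999999975 [-0.0267 -0.0019]
0.02999999999999997 [-0.0267  0.0042]
0.025999999999999968 [-0.0267  0.0097]
0.021999999999999964 [-0.0267  0.0142]
0.01799999999999996 [-0.0267  0.0167]
0.013999999999999957 [-0.0267  0.0166]
0.009999999999999953 [-0.0267  0.0134]
0.00599999999999995 [-0.0267  0.0062]
0.0019999999999999463 [-0.0267  0.0005]
-0.0020000000000000573 [-0.0267  0.0059]
-0.006000000000000061 [-0.0267  0.0112]
-0.010000000000000064 [-0.0267  0.0151]
-0.014000000000000068 [-0.0267  0.017 ]
-0.01800000000000007 [-0.0267  0.016 ]
-0.022000000000000075 [-0.0267  0.0117]
-0.02600000000000008 [-0.0267  0.0033]
-0.030000000000000082 [-0.0267 -0.008 ]
-0.034000000000000086 [-0.0267 -0.017 ]
-0.03800000000000009 [-0.0267 -0.0215]
-0.04200000000000009 [-0.0267 -0.0215]
-0.046000000000000096 [-0.0267 -0.0181]
-0.0500000000000001 [-0.0267 -0.0125]
-0.054000000000000103 [-0.0267 -0.0062]
-0.05800000000000011 [-0.0267 -0.0018]
-0.06200000000000011 [-0.0267 -0.0016]
-0.06600000000000011 [-0.0267 -0.0016]
-0.07000000000000012 [-0.0267 -0.0016]
-0.07400000000000012 [-0.0267 -0.0016]
-0.07800000000000012 [-0.0267 -0.0016]
-0.08200000000000013 [-0.0267 -0.0016]
-0.08600000000000013 [-0.0267 -0.0016]
```

```bash
cat >> tr.py <<'E'
def nx(n=3,step=.004,push=.003,lead=.008,k=.7):
    st();f,o=pin();p,R,_=pose()
    T=Ro.from_matrix(np.c_[np.r_[yax,0],np.r_[xax,0],[0,0,-1.]]);r=(R.inv()*T).as_rotvec()/np.radians(30)
    y=f[1]
    for i in range(n):
        d=px(y-step)-px(y)+(k*(push-(f[0]-px(f[1]))) if i==0 else 0);y-=step
        print(" row y->%.1f"%(y*1e3),"tx",round(d/.15+lead,4))
    print(" dr err",r.round(3))
E
N='from tr import *;nx()'; python3 -m handwheel '[{"travel":[-0.03,0.01,-0.006],"dr":[-0.015,-0.008,0]},{"travel":[-0.03,0.007,-0.006],"dr":[-0.015,-0.008,0]}]' >/dev/null; python3 -c "$N"; python3 -m handwheel '[{"travel":[-0.03,0.007,-0.006],"dr":[-0.015,-0.008,0]},{"travel":[-0.03,0.006,-0.004],"dr":[-0.015,-0.008,0]}]' >/dev/null; python3 -c "$N"
```

```text
pin [-57.   71.2] z 0.0569 nominal push mm 3.08 Ffix -6.6 2.9 -1.3 t 10.38
 row y->67.2 tx 0.006
 row y->63.2 tx 0.0052
 row y->59.2 tx -0.0039
 dr err [-0.031 -0.011  0.002]
pin [-57.7  64.2] z 0.0565 nominal push mm 2.76 Ffix -6.4 3.4 -1.2 t 10.55
 row y->60.2 tx -0.0003
 row y->56.2 tx -0.0099
 row y->52.2 tx -0.0137
 dr err [-0.014 -0.005  0.003]
```

```bash
N='from tr import *;nx(4)'; python3 -m handwheel '[{"travel":[-0.03,0.001,-0.006],"dr":[-0.012,-0.006,0]},{"travel":[-0.03,-0.007,-0.006],"dr":[-0.01,-0.006,0]}]' >/dev/null; python3 -c "$N"
```

```text
pin [-61.3  58.1] z 0.0563 nominal push mm 1.83 Ffix -3.7 4.6 -1.0 t 10.72
 row y->54.1 tx -0.0069
 row y->50.1 tx -0.014
 row y->46.1 tx -0.0117
 row y->42.1 tx -0.0067
 dr err [-0.004 -0.006  0.003]
```

```bash
N='from tr import *;nx(4)'; python3 -m handwheel '[{"travel":[-0.03,-0.003,-0.005],"dr":[-0.008,-0.006,0]},{"travel":[-0.03,-0.008,-0.005],"dr":[-0.008,-0.006,0]}]' >/dev/null; python3 -c "$N"
```

```text
pin [-65.5  52.7] z 0.0558 nominal push mm 1.92 Ffix -3.3 3.4 -0.6 t 10.88
 row y->48.7 tx -0.0085
 row y->44.7 tx -0.0101
 row y->40.7 tx -0.0046
 row y->36.7 tx 0.0018
 dr err [ 0.002 -0.008  0.002]
```

```bash
N='from tr import *;nx(4)'; python3 -m handwheel '[{"travel":[-0.03,-0.005,-0.012],"dr":[-0.006,-0.008,0]},{"travel":[-0.03,-0.006,-0.01],"dr":[-0.006,-0.008,0]}]' >/dev/null; python3 -c "$N"
```

```text
pin [-69.6  47.4] z 0.057 nominal push mm 1.98 Ffix -2.5 5.5 -0.7 t 11.05
 row y->43.4 tx -0.0037
 row y->39.4 tx -0.0025
 row y->35.4 tx 0.0039
 row y->31.4 tx 0.0102
 dr err [ 0.003 -0.007  0.001]
```

```bash
N='from tr import *;nx(4)'; python3 -m handwheel '[{"travel":[-0.03,0.001,-0.005],"dr":[-0.006,-0.007,0]},{"travel":[-0.03,0.001,-0.005],"dr":[-0.006,-0.007,0]}]' >/dev/null; python3 -c "$N"
```

```text
pin [-72.2  41.8] z 0.0567 nominal push mm 2.63 Ffix -5.7 5.1 -1.2 t 11.22
 row y->37.8 tx 0.0017
 row y->33.8 tx 0.0064
 row y->29.8 tx 0.0125
 row y->25.8 tx 0.018
 dr err [ 0.003 -0.007  0.001]
```

```bash
N='from tr import *;nx(4)'; python3 -m handwheel '[{"travel":[-0.03,0.001,-0.006],"dr":[-0.008,-0.007,0]},{"travel":[-0.03,0.005,-0.006],"dr":[-0.008,-0.007,0]}]' >/dev/null; python3 -c "$N"
```

```text
pin [-73.7  35.1] z 0.0567 nominal push mm 2.59 Ffix -5.0 0.7 -0.6 t 11.38
 row y->31.1 tx 0.0125
 row y->27.1 tx 0.0163
 row y->23.1 tx 0.0211
 row y->19.1 tx 0.0242
 dr err [ 0.008 -0.003  0.002]
```

```bash
N='from tr import *;nx(4)'; python3 -m handwheel '[{"travel":[-0.026,0.011,-0.006],"dr":[-0.003,-0.004,0]},{"travel":[-0.026,0.015,-0.006],"dr":[-0.003,-0.004,0]}]' >/dev/null; python3 -c "$N"
```

```text
pin [-71.8  28. ] z 0.0573 nominal push mm 3.17 Ffix -5.5 -0.3 -1.4 t 11.55
 row y->24.0 tx 0.0194
 row y->20.0 tx 0.0237
 row y->16.0 tx 0.025
 row y->12.0 tx 0.0234
 dr err [0.006 0.001 0.003]
```

```bash
N='from tr import *;nx(4)'; python3 -m handwheel '[{"travel":[-0.025,0.018,-0.003],"dr":[-0.003,0,0]},{"travel":[-0.025,0.023,-0.003],"dr":[-0.003,0,0]}]' >/dev/null; python3 -c "$N"
```

```text
pin [-67.3  20.3] z 0.0575 nominal push mm 3.68 Ffix -5.0 0.1 -1.2 t 11.72
 row y->16.3 tx 0.0218
 row y->12.3 tx 0.0236
 row y->8.3 tx 0.0188
 row y->4.3 tx 0.0101
 dr err [ 0.005 -0.     0.004]
```

```bash
N='from tr import *;nx(4)'; python3 -m handwheel '[{"travel":[-0.025,0.022,-0.003],"dr":[-0.003,0,0]},{"travel":[-0.025,0.022,-0.003],"dr":[-0.003,0,0]}]' >/dev/null; python3 -c "$N"
```

```text
pin [-62.4  12.3] z 0.0576 nominal push mm 3.7 Ffix -5.7 0.4 -0.7 t 11.88
 row y->8.3 tx 0.0155
 row y->4.3 tx 0.0102
 row y->0.3 tx 0.0106
 row y->-3.7 tx 0.0163
 dr err [ 0.002 -0.001  0.005]
```

```bash
N='from tr import *;nx(4)'; python3 -m handwheel '[{"travel":[-0.025,0.017,-0.003],"dr":[-0.005,-0.002,0]},{"travel":[-0.025,0.01,-0.003],"dr":[-0.005,-0.002,0]}]' >/dev/null; python3 -c "$N"
```

```text
pin [-60.7   5.2] z 0.0571 nominal push mm 3.41 Ffix -6.0 2.0 -0.3 t 12.05
 row y->1.2 tx 0.0073
 row y->-2.8 tx 0.0151
 row y->-6.8 tx 0.0201
 row y->-10.8 tx 0.0237
 dr err [ 0.    -0.002  0.006]
```

```bash
N='from tr import *;nx(4)'; python3 -m handwheel '[{"travel":[-0.026,0.009,-0.006],"dr":[-0.007,-0.004,0]},{"travel":[-0.026,0.015,-0.006],"dr":[-0.007,-0.004,0]}]' >/dev/null; python3 -c "$N"
```

```text
pin [-59.7  -1.7] z 0.0572 nominal push mm 3.5 Ffix -6.3 -1.2 -1.1 t 12.22
 row y->-5.7 tx 0.0165
 row y->-9.7 tx 0.0229
 row y->-13.7 tx 0.0249
 row y->-17.7 tx 0.0242
 dr err [ 0.002 -0.001  0.007]
```

```bash
N='from tr import *;nx(4)'; python3 -m handwheel '[{"travel":[-0.025,0.017,-0.006],"dr":[-0.004,-0.001,0]},{"travel":[-0.025,0.022,-0.005],"dr":[-0.004,-0.001,0]}]' >/dev/null; python3 -c "$N"
```

```text
pin [-56.   -9.2] z 0.0576 nominal push mm 3.62 Ffix -4.7 -1.5 -0.6 t 12.38
 row y->-13.2 tx 0.0219
 row y->-17.2 tx 0.0244
 row y->-21.2 tx 0.0208
 row y->-25.2 tx 0.0132
 dr err [ 0.    -0.001  0.007]
```

```bash
N='from tr import *;nx(4)'; python3 -m handwheel '[{"travel":[-0.024,0.023,-0.004],"dr":[-0.004,-0.001,0]},{"travel":[-0.024,0.023,-0.004],"dr":[-0.004,-0.001,0]}]' >/dev/null; python3 -c "$N"
```

```text
pin [-50.9 -17.2] z 0.0579 nominal push mm 3.82 Ffix -6.5 0.7 -1.2 t 12.55
 row y->-21.2 tx 0.0171
 row y->-25.2 tx 0.0134
 row y->-29.2 tx 0.0023
 row y->-33.2 tx -0.0075
 dr err [-0.    -0.     0.008]
```

```bash
N='from tr import *;nx(4)'; python3 -m handwheel '[{"travel":[-0.024,0.016,-0.004],"dr":[-0.005,-0.001,0]},{"travel":[-0.022,0.01,-0.004],"dr":[-0.005,-0.001,0]}]' >/dev/null; python3 -c "$N"
```

```text
pin [-48.9 -24.1] z 0.0579 nominal push mm 3.1 Ffix -6.5 2.0 -1.9 t 12.72
 row y->-28.1 tx 0.0048
 row y->-32.1 tx -0.0053
 row y->-36.1 tx -0.012
 row y->-40.1 tx -0.014
 dr err [-0.    -0.002  0.008]
```

```bash
N='from tr import *;nx(4)'; python3 -m handwheel '[{"travel":[-0.024,0.006,-0.004],"dr":[-0.006,-0.003,0]},{"travel":[-0.024,-0.001,-0.004],"dr":[-0.006,-0.003,0]}]' >/dev/null; python3 -c "$N"
```

```text
pin [-50.5 -29.6] z 0.0573 nominal push mm 2.46 Ffix -4.9 5.0 -1.3 t 12.88
 row y->-33.6 tx -0.0057
 row y->-37.6 tx -0.0132
 row y->-41.6 tx -0.0137
 row y->-45.6 tx -0.0106
 dr err [ 0.    -0.006  0.008]
```

```bash
N='from tr import *;nx(4)'; python3 -m handwheel '[{"travel":[-0.028,-0.002,-0.005],"dr":[-0.006,-0.006,0]},{"travel":[-0.028,-0.007,-0.005],"dr":[-0.006,-0.006,0]}]' >/dev/null; python3 -c "$N"
```

```text
pin [-54.2 -34.6] z 0.0566 nominal push mm 2.03 Ffix -3.9 5.6 -0.4 t 13.05
 row y->-38.6 tx -0.0092
 row y->-42.6 tx -0.0132
 row y->-46.6 tx -0.0094
 row y->-50.6 tx -0.0036
 dr err [ 0.001 -0.009  0.008]
```

```bash
N='from tr import *;nx(4)'; python3 -m handwheel '[{"travel":[-0.028,-0.005,-0.008],"dr":[-0.006,-0.009,0]},{"travel":[-0.028,-0.006,-0.007],"dr":[-0.006,-0.009,0]}]' >/dev/null; python3 -c "$N"
```

```text
pin [-58.  -39.4] z 0.0566 nominal push mm 2.14 Ffix -3.9 6.1 -1.4 t 13.22
 row y->-43.4 tx -0.0086
 row y->-47.4 tx -0.0083
 row y->-51.4 tx -0.0023
 row y->-55.4 tx 0.004
 dr err [ 0.003 -0.006  0.008]
```

```bash
N='from tr import *;nx(4)'; python3 -m handwheel '[{"travel":[-0.028,-0.004,-0.006],"dr":[-0.005,-0.007,0]},{"travel":[-0.028,-0.003,-0.006],"dr":[-0.005,-0.007,0]}]' >/dev/null; python3 -c "$N"
```

```text
pin [-61.3 -44.1] z 0.0562 nominal push mm 2.4 Ffix -3.0 4.7 -1.3 t 13.38
 row y->-48.1 tx -0.0046
 row y->-52.1 tx -0.0013
 row y->-56.1 tx 0.0048
 row y->-60.1 tx 0.0064
 dr err [ 0.003 -0.008  0.008]
```

```bash
N='from tr import *;nx(4)'; python3 -m handwheel '[{"travel":[-0.028,0.0,-0.006],"dr":[-0.006,-0.007,0]},{"travel":[-0.028,0.002,-0.006],"dr":[-0.006,-0.007,0]}]' >/dev/null; python3 -c "$N"
```

```text
pin [-63.5 -49. ] z 0.0558 nominal push mm 2.95 Ffix -4.9 4.5 -0.7 t 13.55
 row y->-53.0 tx 0.0004
 row y->-57.0 tx 0.0057
 row y->-61.0 tx 0.0064
 row y->-65.0 tx 0.0064
 dr err [ 0.003 -0.008  0.009]
```

```bash
N='from tr import *;nx(4)'; python3 -m handwheel '[{"travel":[-0.028,0.0,-0.008],"dr":[-0.006,-0.007,0]},{"travel":[-0.028,0.005,-0.008],"dr":[-0.006,-0.007,0]}]' >/dev/null; python3 -c "$N"
```

```text
pin [-65. -55.] z 0.0562 nominal push mm 2.78 Ffix -4.8 1.7 -1.5 t 13.72
 row y->-59.0 tx 0.0074
 row y->-63.0 tx 0.0064
 row y->-67.0 tx 0.0064
 row y->-71.0 tx 0.0064
 dr err [ 0.005 -0.005  0.009]
```

Now the finish land: a longer run.

```bash
N='from tr import *;nx(2)'; python3 -m handwheel '[{"travel":[-0.027,0.007,-0.006],"dr":[-0.006,-0.005,0]},{"travel":[-0.027,0.0065,-0.006],"dr":[-0.006,-0.004,0]},{"travel":[-0.027,0.0065,-0.006],"dr":[-0.006,-0.004,0]}]' >/dev/null; python3 -c "$N"; python3 -m handwheel '[{"travel":[-0.027,0.0065,-0.006],"dr":[-0.006,-0.004,0]},{"travel":[-0.027,0.0065,-0.006],"dr":[-0.006,-0.004,0]}]' >/dev/null; python3 -c "$N"
```

```text
pin [-65.4 -64.9] z 0.0564 nominal push mm 3.06 Ffix -5.2 2.1 -0.3 t 13.97
 row y->-68.9 tx 0.0061
 row y->-72.9 tx 0.0064
 dr err [ 0.007 -0.004  0.011]
pin [-65.8 -71.6] z 0.0565 nominal push mm 3.05 Ffix -5.7 1.1 -2.3 t 14.13
 row y->-75.6 tx 0.0061
 row y->-79.6 tx 0.0064
 dr err [ 0.008 -0.004  0.011]
```

```bash
N='from tr import *;nx(1)'; python3 -m handwheel '[{"travel":[-0.027,0.0065,-0.006],"dr":[-0.004,-0.004,0]},{"travel":[-0.027,0.0065,-0.006],"dr":[-0.004,-0.004,0]},{"travel":[-0.027,0.0065,-0.006],"dr":[-0.004,-0.004,0]}]' >/dev/null; python3 -c "$N"; python3 -m handwheel '[{"travel":[-0.027,0.0065,-0.006],"dr":[-0.004,-0.004,0]},{"travel":[-0.027,0.0065,-0.006],"dr":[-0.004,-0.004,0]}]' >/dev/null; python3 -c "$N"
```

```text
pin [-66.4 -81.9] z 0.0567 nominal push mm 3.09 Ffix -4.6 2.3 -0.9 t 14.38
 row y->-85.9 tx 0.0059
 dr err [ 0.005 -0.004  0.012]
pin [-66.8 -88.7] z 0.0568 nominal push mm 3.14 Ffix -6.4 1.8 -1.7 t 14.55
 row y->-92.7 tx 0.0057
 dr err [ 0.002 -0.004  0.012]
```

```bash
python3 -m handwheel '[{"travel":[0,-0.05,0],"dr":[0,0,0]},{"travel":[0,-0.1,0],"dr":[0,0,0]},{"travel":[0,-0.1,-0.1],"dr":[0,0,0]},{"travel":[0,0,-0.2],"dr":[0,0,0]},{"travel":[0,0,-0.2],"dr":[0,0,0]},{"travel":[0,0,0],"dr":[0,0,0]},{"travel":[0,0,0],"dr":[0,0,0]}]'
python3 -c "
from tr import *
st();delta([.5785,.1815,.135],0)"
```

```text
time_s: 15.13
eef_pos: [0.4678, -0.2835, 0.1345]
eef_rot: [0.005, 0.667, 0.745, 0.003]
wrist_force: [-0.7, 0.3, -1.3]
opening: 0.226
pin [-104.3  -92.1] z 0.1345 nominal push mm -34.16 Ffix -0.7 0.4 -1.3 t 15.13
travel [ 2.9992  1.0762 -0.0031] dr [0.02  0.006 0.212] pos [ 0.4678 -0.2835  0.1345] t 15.13 F [-0.69  0.29 -1.29] op 0.226
```

```bash
python3 -m handwheel '[{"travel":[0.2,0.07,0],"dr":[0,0,0]},{"travel":[0.23,0.083,0],"dr":[0,0,0]},{"travel":[0.23,0.083,0],"dr":[0,0,0]},{"travel":[0.23,0.083,0],"dr":[0,0,0]},{"travel":[0.23,0.083,0],"dr":[0,0,0]},{"travel":[0.23,0.083,0],"dr":[0,0,0]},{"travel":[0.23,0.083,0],"dr":[0,0,0]},{"travel":[0.23,0.083,0],"dr":[0,0,0]},{"travel":[0.23,0.083,0],"dr":[0,0,0]},{"travel":[0.23,0.083,0],"dr":[0,0,0]},{"travel":[0.23,0.083,0],"dr":[0,0,0]},{"travel":[0.23,0.083,0],"dr":[0,0,0]},{"travel":[0,0,0],"dr":[0.02,0,0.1]},{"travel":[0,0,0],"dr":[0,0,0.1]},{"travel":[0,0,0],"dr":[0,0,0]},{"travel":[0,0,0],"dr":[0,0,0]}]'
python3 -c "
from tr import *
st();delta([.5785,.1815,.125],0)"
```

```text
time_s: 16.47
eef_pos: [0.5768, 0.1597, 0.1237]
eef_rot: [0.007, 0.707, 0.707, 0.003]
wrist_force: [1.3, 0.1, -1.7]
opening: 0.227
pin [ 51.1 336.9] z 0.1237 nominal push mm 109.05 Ffix 1.3 -0.0 -1.7 t 16.47
travel [ 0.1455  0.0115 -0.0096] dr [0.026 0.011 0.002] pos [0.5768 0.1597 0.1237] t 16.47 F [ 1.31  0.13 -1.69] op 0.227
```

```bash
python3 -m handwheel '[{"travel":[0.145,0.011,0],"dr":[0.025,0.01,0]},{"travel":[0,0,0],"dr":[0,0,0]},{"travel":[0,0,0],"dr":[0,0,0]}]'
python3 - <<'E'
from tr import *
delta([.5785,.1815,.1244],0)
im=viewer.camera("scene");a=im[150:350,300:480];b=viewer.camera("wrist")
cv2.imwrite("pics/m1.png",np.hstack([cv2.resize(a,(432,480)),b[:,150:490]])[:,:,::-1])
E
```

```text
time_s: 16.72
eef_pos: [0.5781, 0.1803, 0.1217]
eef_rot: [-0.0, 0.706, 0.708, -0.001]
wrist_force: [-0.5, -0.6, -1.6]
opening: 0.226
travel [ 0.0081  0.0029 -0.0177] dr [-0.002  0.001  0.006] pos [0.5781 0.1803 0.1217] t 16.72 F [-0.55 -0.58 -1.63] op 0.226
```

View pics/m1.png

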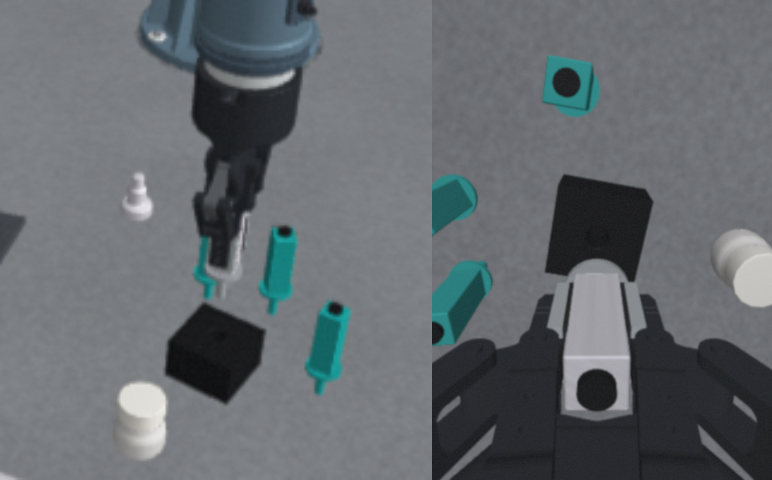

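The stylus is still upright in the grip and the empty stand is below it. The hole shows at wrist pixel (315,237).

```bash
python3 -c "
from tr import *
print(ray('wrist',315,237,.04)); delta([.5785,.1815,.1],0)"
python3 -m handwheel '[{"travel":[0.007,0,0.05],"dr":[0,0,0]},{"travel":[0,-0.003,0.05],"dr":[0,0,0]},{"travel":[0,0,0.04],"dr":[0,0,0]},{"travel":[0,0,0],"dr":[0,0,0]},{"travel":[0,0,0],"dr":[0,0,0]}]'
python3 -c "
from tr import *
delta([.5785,.1815,.0533],0)"
```

```text
[0.57777344 0.18120985 0.04      ]
travel [0.0092 0.0035 0.1461] dr [-0.002  0.001  0.004] pos [0.578  0.1801 0.1219] t 16.82 F [-0.55 -0.65 -1.77] op 0.226
time_s: 17.23
eef_pos: [0.5772, 0.1785, 0.0982]
eef_rot: [-0.0, 0.707, 0.707, -0.001]
wrist_force: [0.5, -0.8, -1.0]
opening: 0.224
travel [0.0199 0.0088 0.299 ] dr [-0.002  0.002  0.   ] pos [0.5772 0.1785 0.0982] t 17.23 F [ 0.54 -0.77 -1.03] op 0.224
```

```bash
python3 -m handwheel '[{"travel":[0.02,0.007,0],"dr":[0,0,0]},{"travel":[0,0,0],"dr":[0,0,0]},{"travel":[0,0,0],"dr":[0,0,0]}]' >/dev/null
python3 -c "
from tr import *
delta([.5783,.1815,.0533],0)"
python3 -m handwheel '[{"travel":[0.002,0,0.03],"dr":[0,0,0]},{"travel":[0.002,0,0.03],"dr":[0,0,0]},{"travel":[0.002,0,0.03],"dr":[0,0,0]}]'>/dev/null
python3 -c "
from tr import *
delta([.5783,.1815,.0533],0)"
```

```text
travel [0.0003 0.0014 0.2962] dr [-0.004  0.002 -0.   ] pos [0.5782 0.1815 0.0977] t 17.48 F [ 0.12  0.83 -0.8 ] op 0.226
travel [-0.0088 -0.0092  0.2125] dr [0.003 0.001 0.   ] pos [0.5796 0.1828 0.0852] t 17.73 F [ 0.09 -0.25 -1.19] op 0.223
```

```bash
python3 -m handwheel '[{"travel":[-0.009,-0.009,0.02],"dr":[0,0,0]},{"travel":[0,-0.001,0.03],"dr":[0,0,0]}]' >/dev/null
python3 -c "
from tr import *
delta([.5783,.1815,.0533],0)"
python3 -m handwheel '[{"travel":[0,-0.001,0.03],"dr":[0,0,0]},{"travel":[0,-0.001,0.03],"dr":[0,0,0]}]'>/dev/null
python3 -c "
from tr import *
delta([.5783,.1815,.0533],0)"
```

```text
travel [-0.0002  0.0023  0.1557] dr [0.003 0.001 0.001] pos [0.5779 0.1815 0.0766] t 17.9 F [-0.43 -0.35  0.02] op 0.23
travel [0.0005 0.0066 0.0875] dr [0.002 0.001 0.001] pos [0.5773 0.1814 0.0664] t 18.07 F [-0.67  0.35 -0.72] op 0.227
```

In the hole now, with no contact force; going on down.

```bash
python3 -m handwheel '[{"travel":[0,0.006,0.03],"dr":[0,0,0]},{"travel":[0,0.001,0.03],"dr":[0,0,0]}]' >/dev/null
python3 -c "
from tr import *
delta([.5783,.1815,.0533],0)"
python3 -m handwheel '[{"travel":[0,0,0.01],"dr":[0,0,0]},{"travel":[0,0,0.01],"dr":[0,0,0]}]'>/dev/null
python3 -c "
from tr import *
delta([.5783,.1815,.0533],0)"
```

```text
travel [0.0013 0.0013 0.0189] dr [0.001 0.001 0.001] pos [0.5781 0.1813 0.0561] t 18.23 F [ 0.12 -0.72 -1.54] op 0.228
travel [ 0.0017  0.0036 -0.002 ] dr [-0.002  0.002  0.001] pos [0.5778 0.1812 0.053 ] t 18.4 F [-10.19  -1.2   26.47] op 0.226
```

```bash
python3 -m handwheel '[{"travel":[0,0,-0.003],"dr":[0,0,0]},{"travel":[0,0,0],"dr":[0,0,0]}]'
python3 -m handwheel '[{"travel":[0,0,0],"dr":[0,0,0]},{"travel":[0,0,0],"dr":[0,0,0]},{"travel":[0,0,0],"dr":[0,0,0]},{"travel":[0,0,0],"dr":[0,0,0]},{"travel":[0,0,0],"dr":[0,0,0]}]' 0.2
python3 -c "
from tr import *
delta([.5783,.1815,.0533],0)"
```

```text
time_s: 18.57
eef_pos: [0.5783, 0.1813, 0.0542]
eef_rot: [0.0, 0.707, 0.707, -0.0]
wrist_force: [0.6, 0.6, -1.2]
opening: 0.225
time_s: 18.98
eef_pos: [0.5792, 0.1814, 0.0546]
eef_rot: [0.001, 0.707, 0.707, 0.0]
wrist_force: [-0.7, -0.4, 0.2]
opening: 0.597
travel [ 0.0006 -0.0057  0.0087] dr [0.003 0.001 0.001] pos [0.5792 0.1814 0.0546] t 18.98 F [-0.7  -0.36  0.21] op 0.597
```

```bash
python3 -m handwheel '[{"travel":[0,0,-0.05],"dr":[0,0,0]},{"travel":[0,0,-0.1],"dr":[0,0,0]},{"travel":[0,0,-0.1],"dr":[0,0,0]},{"travel":[0,0,-0.15],"dr":[0,0,0]},{"travel":[0,0,-0.2],"dr":[0,0,0]},{"travel":[0,0,-0.2],"dr":[0,0,0]},{"travel":[0,0,-0.2],"dr":[0,0,0]},{"travel":[-0.2,0,0],"dr":[0,0,0]},{"travel":[0,0,0],"dr":[0,0,0]}]'
python3 - <<'E'
from tr import *
a=viewer.camera("scene")[180:330,330:480];b=viewer.camera("wrist");c=viewer.camera('top')[180:290,200:500]
cv2.imwrite("pics/m2.png",np.hstack([cv2.resize(a,(350,350)),cv2.resize(b,(440,350))])[:,:,::-1])
E
```

```text
time_s: 19.73
eef_pos: [0.5773, 0.1513, 0.2138]
eef_rot: [0.0, 0.706, 0.708, -0.001]
wrist_force: [0.8, -0.8, -0.0]
opening: 0.6
```

View pics/m2.png

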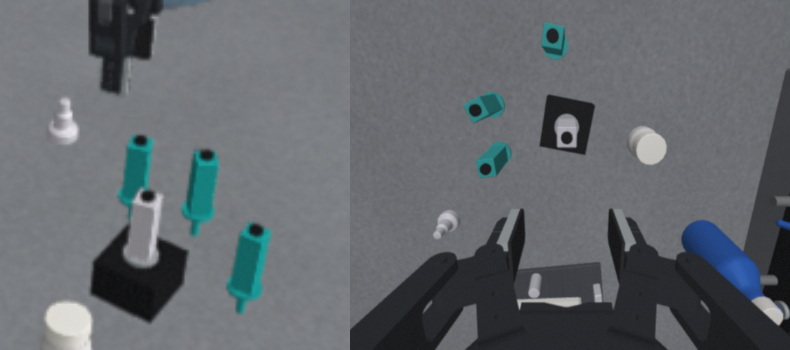

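The stylus stands upright, flange down on the stand, and the gripper is clear. Everything else is where it was, so I'm handing in.

```bash
python3 -c "
from bench import ctrl
print(ctrl.hand_in())"
```

```text
the job is handed in; nothing more can be done
None
```

I took the stylus from its stand and traced the cover's edge in one pass. I then put the stylus back in the stand, let go, and handed in at about 20 s on the robot's clock.

- **Trace:** The pin ran from fixture y of about +86 mm to −89 mm, both on the straight lands. The cover turned out to be turned by about −0.06 rad and almost centred along x.
- **Force:** The force along the fixture's x stayed between about 2.5 and 6.7 N at every check, taken about every second row. It dipped to 2.5–4 N on the two slopes leading away from the fixture, below the suggested 4–9 N. No reading lost contact or came near the 12 N stop, though I have no readings between the checks.
- **Return:** When seating the stylus, the vertical force rose briefly to about 26 N as the flange met the stand. I eased that off before releasing.
- **Last check:** The last pictures show the stylus upright with its flange down on the stand. The gripper was open and clear, and the jar and turquoise look-alikes next to the stand had not moved. I did not re-inspect the things farther off, but the arm made no contact with them.

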